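Shift the turning lathe into third speed through its H-gate

TASK

Put the turning lathe into third speed: push the gear lever on top of the headstock with your fingertips, out along its slot to neutral, across the gate, and fully home into the slot with three dots, which is the one away from the operator (the robot) on the tailstock side. Push it only, never take the lever between the fingers, do not force it, and leave the tools and pieces lying about where they are.

Things in the scene. Friction and masses are not known exactly. Their poses are not given: they have to be found in the camera images.
- lathe: green bench turning lathe, fixed on the table at another place and yaw each time. Origin on the table right under the middle of the gate. z up; +x away from the operator (at yaw 0 away from the robot); -y towards chuck and tailstock (operator's right); +y towards the belt guard. Headstock: x -110 to +110 mm, y -110 to +255 mm, flat top 200 mm above the table
- gate_centre (a point): middle of the H-shaped gate, top face of its aluminium plate (115 x 104 x 8 mm), 215 mm above the table; axes as the lathe's. Two slots along x, 16 mm wide, at y +18 and -18 mm; the neutral crossing along y joins them in the middle (x -9.5 to +9.5 mm). Dots at the slot ends: one far left (+x +y), two near left (-x +y), three far right (+x -y), four near right (-x -y)
- third_slot (a point): where the lever's axis crosses the plate when the lever is fully home in the three-dot slot: far from the operator, tailstock side; 25 mm in x and -18 mm in y from gate_centre, on the plate's top face
- lever_pivot (a point): pivot of the gear lever (a universal joint hidden in the headstock), 68 mm below gate_centre, 147 mm above the table. With e = gear_engage, s = gear_select the knob's centre lies from here, in the lathe's axes: x = 160 sin(e), y = -160 cos(e) sin(s), z = 160 cos(e) cos(s) mm
- knob (a point): centre of the black ball knob, 35 mm in diameter, on the gear lever's upper end. Upright in mid gate it is 307 mm above the table, in a slot's end 291 mm. It travels 56 mm either way along the slots and 43 mm either way across. About 5 N (up to 8 when moved fast) pushes it; it stays where it is left and does not spring back
- shank_mid (a point): point on the axis of the lever's steel shank (12 mm in diameter), 115 mm from the pivot, 45 mm below the knob's centre
- gear_engage (a joint): tilt of the lever along its slot, rad: 0 upright in neutral, + towards the lathe's +x (away from the operator); firm stops at -0.358 and +0.358, where a gear is fully home. It starts anywhere between the stops: in gear, half out or in neutral
- gear_select (a joint): tilt of the lever across the gate, rad: -0.274 in the left slots (one and two dots, +y), +0.274 in the right slots (three and four dots, -y); these are stops. It starts left. It can cross only while gear_engage is within about 0.05 of 0; elsewhere the plate's tongues between the slots block it. The tongues' corners are rounded (4 mm)
- tray (a point): middle of the tool tray on the headstock's top, left of the gate: 205 mm in x, 125 mm in y, lips 6 mm above its mat; this point is on the mat, 203 mm above the table. Small loose things lie in it
- motor (a point): centre of the finned motor behind the headstock: 126 mm across, 210 mm long in y, its terminal box reaching 168 mm above the table
- chuck (a point): middle of the steel chuck (104 mm across) on the headstock's right, on the spindle axis 140 mm above the table. Chuck, wooden work, tool rest and tailstock stretch from y -110 to -625 mm of the lathe and stay below 215 mm
- chuck_key: bystander: T-shaped steel chuck key, 95 x 85 mm, 14 mm thick, lying loose in the headstock's tool tray; origin under its middle
- finial: bystander: small turned wooden finial, 34 mm across, 50 mm high, standing loose in the tool tray; origin at the centre of its foot
- gouge_long: bystander: turning gouge, 320 mm long, wooden handle 27 mm thick, lying in front of the lathe bed; origin under its middle, handle to its -x
- gouge_short: bystander: carving gouge, 240 mm long, dark wooden handle 27 mm thick, lying in front of the headstock; origin under its middle, handle to its -x
- club: bystander: wooden carver's club, 300 mm long, head 170 x 50 x 46 mm, lying at the table's left; origin under it 55 mm from the middle of the head, handle to its -x
- jar: bystander: clear plastic jar with a white lid, 84 mm across, 115 mm high, at the table's left; origin at the centre of its foot
- rosette: bystander: carved wooden rosette, 92 mm across, 22 mm thick, lying behind the headstock, right of the motor; origin under its centre

How it is judged:
By the outcome, as a careful person would: the job done as asked, in the order asked, and still so for the second after the job is handed in, with the robot touching nothing.
It also fails if it takes over 56 s, if anything falls off the work surface, if the arm or the gripper's body presses on something with over 40 N, if the wrist force passes 120 N, or if a joint passes its speed limit or range.

ROBOT

A 6-joint arm with a two-finger parallel gripper is mounted at the origin on the work surface. World frame = base frame: x ahead of the robot, y to its left, z up, the work surface at z = 0. Lengths are in m, angles in rad, forces in N, time in s.
With the tool pointing down it reaches from about 0.35 to 1 m from the base axis. Payload 7.1 kg.
Tool frame: the origin (TCP) lies on the centre line of the jaws, within the pads' length; the fingertips stand 25 mm ahead of it and the grasp point (between the pads) lies 6 mm ahead of it (tcp_to_tips is the z of the fingertips in the tool frame, in m); z points along the fingers, y is the line along which they close (so a half turn about z gives the same grasp; the last joint's range is limited). The gripper opens to 85 mm and grips with 20 to 120 N. Pads are 22 mm wide; open, the fingers measure 114 mm over their backs; the gripper's body (76 mm by 85 mm) begins 54 mm behind the grasp point. The pads swing forward as they close: fully open they stand 13 mm farther back than shut.
Start: joints at [-1.168, 0.423, 1.63, -0, 1.089, -0.019], TCP at [0.256, -0.57, 0.256] pointing down, gripper open.
Joint ranges: [-3, 3], [-0.9, 2.11], [0.09, 2.58], [-1.31, 4.45], [0.11, 2.69], [-2.54, 2.54]. Speed limits (rad/s): [2.39, 2.39, 3.01, 3.14, 3.14, 3.14].

INTERFACE

Orientations are given as [roll, pitch, yaw] about the fixed x, y, z axes, in that order (R = Rz(yaw) Ry(pitch) Rx(roll)).
In Python, from station import sense, capture, job_done, search_frame, tcp_to_tips gives the robot as it stands. The module is installed in compiled form; this text tells all that it offers.
- The arm moves only by the shell command python3 -m handwheel 'ROWS' [FORCE]. ROWS is JSON, one flat list of numbers, 5 for each row, row after row: the opening, from 0 (shut) to 1 (fully open), then the shift along the tool's x, y, z in m, then the turn about the tool's z in degrees. A call has 1 to 20 rows; each row is the pose to reach, as a shift and turn from the pose commanded when the call began, along the tool's axes at that moment; what a row does not reach only later rows make up. A row lasts 1/10 s, in which the tool goes at most 50 mm and 8.59 degrees, less where a joint would pass 70% of its speed; a pose out of reach is approached as far as the arm can. A call with a gripper value outside its range is refused whole. The fingers move at their own pace and stop on an object; FORCE is the grip in N (left out, the last holds). Time passes only in rows, so rows that repeat a pose let the fingers close. It gives the time, the measured TCP pose, the force, the opening and the grip force at its end, in the units of the state.
- sense(): the state, without advancing time (a new reading comes with each control period).
- capture(name): name is "scene" or "side" or "wrist"; returns a dict with "frame" (480x640x3 uint8, red, green, blue), "range_z" (480x640 float32, m along the optical axis (not along the pixel's ray), 0 where there is no reading), "fx", "fy", "cx", "cy" (pixels), "camera_from_world" (4x4, takes a point from world to camera coordinates); the wrist camera has in their place "hand_eye" (4x4, takes a point from camera to tool coordinates, whose origin is the TCP and whose axes are the flange's). Camera axes: x right, y down, z forward; pixel columns grow to the right and rows downward; lengths in m; the calibration is good to about 2 mm. A picture is of the moment at which its call begins: read the wrist's pose just before it.
- job_done(): hands the job in; it is judged then, once.
Trained networks look in the newest picture that a camera, given by its name, has taken for a name from the list of things; names that differ only in an ending like _2 or _b are one class to them, and where a whole thing is asked for, a point or a joint stands for the part that bears it (a point fixed in the world has none). Each returns a list of dicts, best first, with "conf" (0 to 1); they miss things now and then, are a little off and sometimes report something else, mostly with a low value. They report only what shows in the picture. A call takes as long as a camera call.
- search_frame(camera, target): "extent" ([centre column, centre row, width, height] in pixels, round what is visible of it).
The state is a dict: "t": time; "qpos": joint angles; "qd": joint speeds; "joint_efforts": joint torques, N m; "tool_pos": TCP position; "tcp_rot": TCP orientation; "ft_force": force on the tool from outside, world axes, zero at the start; "ft_torque": the same for the moment, N m; "gripper_width": finger opening in m; "grasp_force": force on a finger pad.
Only numpy, scipy, OpenCV 4.12 (cv2) and the standard library are available. Lean on these libraries where they do the work, as an engineer would, in place of code of your own. Each camera call takes 0.05 s, during which the arm holds its last target. There are 200 camera calls.

## Working session

There is one attempt and no reset: what is moved stays moved. The work goes in short steps, Python scripts to look and compute and a shell command to move; the robot and the scene stay as the last step left them, time stands still between calls to the robot, and variables do not carry over. Pictures are saved under pics/ and viewed, at most 10 in all, crops included, and the job is handed in when it is done.

```bash
mkdir -p pics
cat > h.py <<'E'
import numpy as np, cv2
from station import *
from scipy.spatial.transform import Rotation as R
def w(c,u,v,d):
    p=np.array([(u-c['cx'])/c['fx']*d,(v-c['cy'])/c['fy']*d,d,1]);return (np.linalg.inv(c['camera_from_world'])@p)[:3]
def pix(c,p):
    q=c['camera_from_world']@np.append(p,1);return np.array([c['fx']*q[0]/q[2]+c['cx'],c['fy']*q[1]/q[2]+c['cy']])
def med(c,u,v,r=3):
    a=c['range_z'][int(v)-r:int(v)+r+1,int(u)-r:int(u)+r+1];a=a[a>0];return float(np.median(a)) if len(a) else 0
E
python3 - <<'E'
from h import *
s=sense();print(s['t'],s['tool_pos'],s['tcp_rot'],s['ft_force'],tcp_to_tips)
for n in ['scene','side']:
    c=capture(n);cv2.imwrite(f'pics/{n}.png',c['frame'][:,:,::-1])
    print(n,np.linalg.inv(c['camera_from_world']).round(2).tolist())
    for t in ['knob','shank_mid','gate_centre','tray','motor','chuck','finial','lathe']:
        for d in search_frame(n,t)[:2]:
            u,v=d['extent'][:2];z=med(c,u,v);print(t,d['conf'],np.round(d['extent'],1),w(c,u,v,z).round(3))
E
```

```text
0.0 [ 0.25569489 -0.56973687  0.25552842] [-3.14001310e+00 -3.07615736e-05  4.21791088e-01] [-0.34194694 -0.58882837  0.24821537] 0.025
scene [[0.8, 0.34, -0.5, 1.12], [0.6, -0.45, 0.66, -0.71], [-0.0, -0.83, -0.56, 0.83], [0.0, 0.0, 0.0, 1.0]]
knob 0.64 [326.5 203.1  11.6  47.9] [0.523 0.118 0.258]
shank_mid 0.81 [325.9 201.8  13.3  45.5] [0.521 0.117 0.262]
gate_centre 0.78 [324.8 229.2  57.8  38.8] [0.547 0.079 0.208]
tray 0.56 [262.6 306.1 370.3 245.9] [ 0.475 -0.092  0.032]
motor 0.7 [262.2 303.9 368.2 245.8] [ 0.475 -0.093  0.041]
motor 0.67 [322.3 229.2  58.4  35.4] [0.539 0.078 0.206]
chuck 0.66 [261.6 303.9 370.  251.1] [ 0.476 -0.096  0.043]
finial 0.6 [350.1 198.7   9.5  22.4] [0.531 0.217 0.23 ]
lathe 0.59 [261.9 304.7 366.7 249. ] [ 0.476 -0.095  0.04 ]
side [[-0.93, -0.29, 0.22, 0.24], [-0.37, 0.73, -0.58, 0.9], [0.01, -0.62, -0.78, 1.34], [0.0, 0.0, 0.0, 1.0]]
knob 0.81 [326.8 255.2  18.   22.6] [0.504 0.145 0.304]
shank_mid 0.78 [325.6 257.8  19.8  22.8] [0.506 0.149 0.298]
gate_centre 0.92 [322.1 255.8  68.8  52. ] [0.514 0.147 0.299]
tray 0.7 [329.7 253.4  16.8  25.4] [0.499 0.141 0.307]
tray 0.55 [319.4 259.4 266.2 277.2] [0.541 0.092 0.207]
motor 0.73 [320.7 257.9 265.2 271.7] [0.539 0.09  0.21 ]
chuck 0.79 [318.1 258.2 258.7 274.9] [0.544 0.091 0.208]
chuck 0.56 [328.8 257.4  19.7  23.9] [0.499 0.146 0.299]
finial 0.65 [306.6 305.9  14.5  20.4] [0.512 0.239 0.238]
lathe 0.69 [320.3 256.7 268.4 273.2] [0.54  0.089 0.213]
```

Run:
```python
from h import *
for n,(x0,y0,x1,y1) in dict(scene=(230,140,430,290),side=(220,180,420,330)).items():
    im=cv2.imread(f'pics/{n}.png');cv2.imwrite(f'pics/{n}_c.png',cv2.resize(im[y0:y1,x0:x1],None,fx=4,fy=4,interpolation=cv2.INTER_CUBIC))
```

```text
(no output)
```

View pics/scene.png

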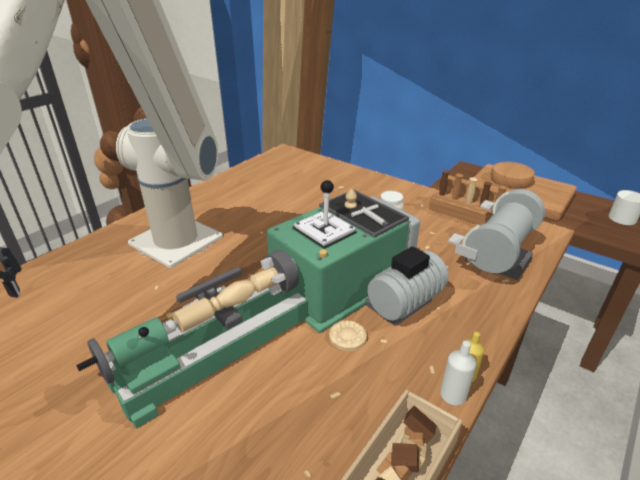

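View pics/side_c.png

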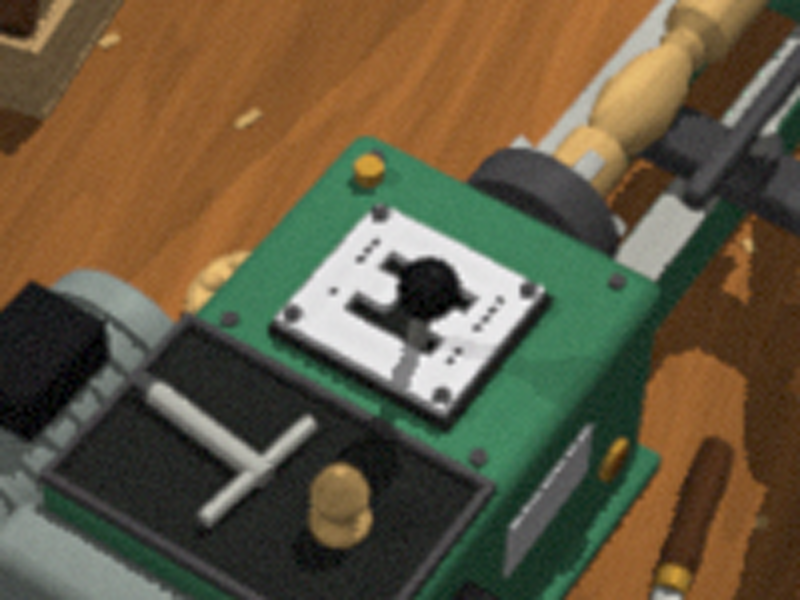

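The scene shows the lathe with the lever at about (327,190) leaning slightly towards the robot. In the side crop, the gate plate's corner screws are at (380,213), (292,313), (442,397) and (528,290), and the knob is at (428,288). Three dots are at (368,250) and two at (452,355). Next I measure the plate and the knob.

```bash
cat >> h.py <<'E'
def cloud(c):
    v,u=np.mgrid[:480,:640];d=c['range_z']
    P=np.stack([(u-c['cx'])/c['fx']*d,(v-c['cy'])/c['fy']*d,d],-1)
    T=np.linalg.inv(c['camera_from_world']);return P@T[:3,:3].T+T[:3,3],d>0
from scipy.optimize import least_squares
def knob(names=('scene','side'),near=None):
    out=[]
    for n in names:
        c=capture(n);P,ok=cloud(c);f=c['frame'].max(-1)
        m=ok&(P[...,2]>.262)&(P[...,2]<.34)&(f<70)&(np.hypot(P[...,0]-.52,P[...,1]-.12)<.13)
        if near is not None: m&=np.linalg.norm(P-near,axis=-1)<.035
        p=P[m]; o=np.linalg.inv(c['camera_from_world'])[:3,3]
        if len(p)<15: print(n,'few',len(p));continue
        r=p.mean(0)-o;x0=p.mean(0)+r/np.linalg.norm(r)*.012
        s=least_squares(lambda x:np.linalg.norm(p-x,axis=1)-.0175,x0,loss='soft_l1',f_scale=.002)
        out.append(s.x);print(n,len(p),s.x.round(4))
    return np.mean(out,0)
E
python3 - <<'E'
from h import *
for n in ['scene','side']:
    c=capture(n);P,ok=cloud(c);f=c['frame'].astype(int)
    T=np.linalg.inv(c['camera_from_world']);v,u=np.mgrid[:480,:640]
    r=np.stack([(u-c['cx'])/c['fx'],(v-c['cy'])/c['fy'],np.ones_like(u)],-1)@T[:3,:3].T
    Q=T[:3,3]+r*((.215-T[2,3])/r[...,2])[...,None]
    m=ok&(abs(P[...,2]-.214)<.008)&(f.min(-1)>140)&(np.hypot(Q[...,0]-.54,Q[...,1]-.09)<.13)
    m=cv2.morphologyEx(m.astype(np.uint8),cv2.MORPH_OPEN,np.ones((2,2)))>0
    k,l,st,_=cv2.connectedComponentsWithStats(m.astype(np.uint8));m=l==1+np.argmax(st[1:,4])
    q=Q[m][:,:2];print(n,len(q),np.median(P[m][:,2]),cv2.minAreaRect((q*1000).astype(np.float32)))
    green=ok&(abs(P[...,2]-.2)<.006)&(f[...,1]>f[...,0]+25)
    print('top',cv2.minAreaRect((P[green][:,:2]*1000).astype(np.float32)))
print(knob())
E
```

```text
scene 965 0.2132493265741896 ((548.2898559570312, 75.54602813720703), (109.91668701171875, 120.13119506835938), 77.88035583496094)
top ((-167.517333984375, 712.1025390625), (2247.3134765625, 2381.54736328125), 88.99317169189453)
side 1256 0.21395976412604645 ((533.16943359375, 87.08364868164062), (104.68131256103516, 115.19972229003906), 77.67407989501953)
top ((545.6243896484375, 136.55624389648438), (319.823974609375, 216.09445190429688), 77.9863510131836)
scene 109 [0.5122 0.1317 0.2956]
side 184 [0.5086 0.1318 0.2966]
[0.51039951 0.13176094 0.29606198]
```

Run:
```python
from h import *
yaw=np.deg2rad(-12.3);Rz=R.from_euler('z',yaw).as_matrix();tiles=[]
c0=np.array([.533,.087,.215])
for n in ['scene','side']:
    c=capture(n);im=c['frame'][:,:,::-1].copy()
    P,ok=cloud(c);f=c['frame'].astype(int)
    x0,y0=np.round(pix(c,c0)).astype(int)-[50,50]
    big=cv2.resize(im[y0:y0+100,x0:x0+100],None,fx=4,fy=4,interpolation=cv2.INTER_CUBIC)
    def poly(pts,col):
        q=np.array([(pix(c,c0+Rz@np.array([a,b,z])/1000)-[x0,y0]+.5)*4 for a,b,z in pts]).astype(int);cv2.polylines(big,[q],True,col,1)
    poly([(57.5,52,0),(-57.5,52,0),(-57.5,-52,0),(57.5,-52,0)],(0,0,255))
    for y in (18,-18): poly([(33,y+8,0),(-33,y+8,0),(-33,y-8,0),(33,y-8,0)],(255,0,255))
    e=-.2;s=-.274
    k=np.array([160*np.sin(e),-160*np.cos(e)*np.sin(s),160*np.cos(e)*np.cos(s)-68]);poly([(0,0,-68),tuple(k)],(0,255,255))
    tiles.append(big)
cv2.imwrite('pics/ov.png',np.hstack(tiles))
```

```text
(no output)
```

View pics/ov.png

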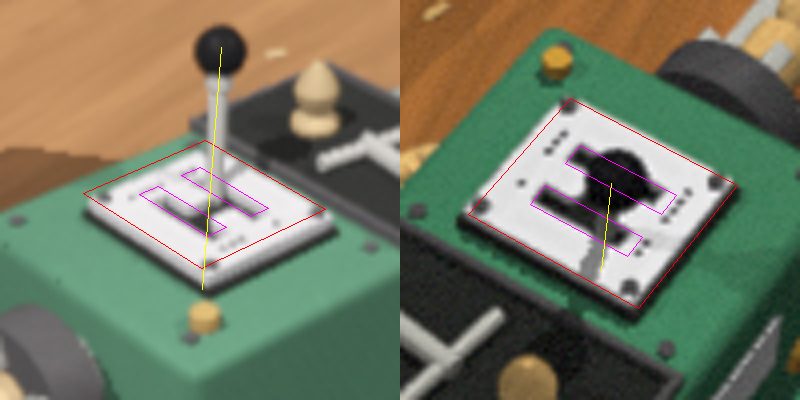

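```bash
python3 -m handwheel '[0,0,0,-0.04,6, 0,0,0,-0.08,12, 0,0,0,-0.12,18, 0,0,0,-0.16,24, 0,0,0,-0.19,30, 0,0,0,-0.2,36.5, 0,0,0,-0.2,36.5]'
python3 - <<'E'
from h import *
s=sense();p=s['tool_pos'];r=R.from_euler('xyz',s['tcp_rot']).as_matrix();print(p,s['tcp_rot'])
print(capture('wrist')['hand_eye'].round(3).tolist())
for g in ([.42,.09,.45],): print(r.T@(np.array(g)-p))
E
```

```text
t: 1.9
tool_pos: [0.2561, -0.5708, 0.4587]
tcp_rot: [3.138, -0.002, -0.216]
ft_force: [0.5, -0.9, -0.2]
gripper_width: 0.0
grasp_force: 0.0
[ 0.25611459 -0.57076425  0.45874979] [ 3.13806654e+00 -2.45806341e-03 -2.16205826e-01]
[[0.0, -0.964, -0.265, 0.067], [1.0, 0.001, -0.002, 0.001], [0.002, -0.265, 0.964, -0.117], [0.0, 0.0, 0.0, 1.0]]
[ 0.01829766 -0.68056497  0.00639509]
```

```bash
python3 -m handwheel '[0,0.003,-0.04,0,0, 0,0.006,-0.085,0,0, 0,0.01,-0.13,0,0, 0,0.014,-0.175,0,0, 0,0.018,-0.22,0,0, 0,0.022,-0.265,0,0, 0,0.026,-0.31,0,0, 0,0.03,-0.355,0,0, 0,0.034,-0.4,0,0, 0,0.038,-0.445,0,0, 0,0.042,-0.49,0,0, 0,0.046,-0.535,0,0, 0,0.05,-0.58,0,0, 0,0.054,-0.625,0,0, 0,0.058,-0.67,0,0, 0,0.061,-0.7,0,0, 0,0.061,-0.711,0,0, 0,0.061,-0.711,0,0, 0,0.061,-0.711,0,0]'
python3 - <<'E'
from h import *
s=sense();c=capture('wrist');print(s['tool_pos'],s['tcp_rot'])
T=np.eye(4);T[:3,:3]=R.from_euler('xyz',s['tcp_rot']).as_matrix();T[:3,3]=s['tool_pos'];T=T@c['hand_eye'];c['camera_from_world']=np.linalg.inv(T)
np.savez('w.npz',**c);im=c['frame'][:,:,::-1].copy();P,ok=cloud(c);f=c['frame'].astype(int)
v,u=np.mgrid[:480,:640];r=np.stack([(u-c['cx'])/c['fx'],(v-c['cy'])/c['fy'],np.ones_like(u)],-1)@T[:3,:3].T
Q=T[:3,3]+r*((.215-T[2,3])/r[...,2])[...,None]
m=ok&(abs(P[...,2]-.215)<.006)&(f.min(-1)>130)&(np.hypot(Q[...,0]-.535,Q[...,1]-.085)<.12)
k,l,st,_=cv2.connectedComponentsWithStats(m.astype(np.uint8));m=l==1+np.argmax(st[1:,4])
print(m.sum(),np.median(P[m][:,2]),cv2.minAreaRect((Q[m][:,:2]*1000).astype(np.float32)),cv2.minAreaRect((P[m][:,:2]*1000).astype(np.float32)))
k=ok&(P[...,2]>.262)&(P[...,2]<.33)&(f.max(-1)<70)&(np.hypot(P[...,0]-.51,P[...,1]-.13)<.05)
p=P[k];print(len(p))
if len(p)>20:
  print(least_squares(lambda x:np.linalg.norm(p-x,axis=1)-.0175,p.mean(0)-[0,0,.01],loss='soft_l1',f_scale=.002).x)
cv2.imwrite('pics/w1.png',im)
E
```

```text
t: 3.85
tool_pos: [0.4668, 0.1105, 0.4556]
tcp_rot: [3.14, 0.001, -0.214]
ft_force: [0.2, -0.1, 0.9]
gripper_width: 0.0001
grasp_force: 0.0
[0.46684959 0.11054658 0.45555736] [ 3.14044421e+00  1.32624330e-03 -2.14266089e-01]
9172 0.21453576604374802 ((538.720458984375, 83.96353149414062), (103.85193634033203, 114.30677032470703), 77.59575653076172) ((538.7615356445312, 83.77849578857422), (104.39910125732422, 114.89517974853516), 77.56761169433594)
1556
[0.51065244 0.13159531 0.29667311]
```

View pics/w1.png

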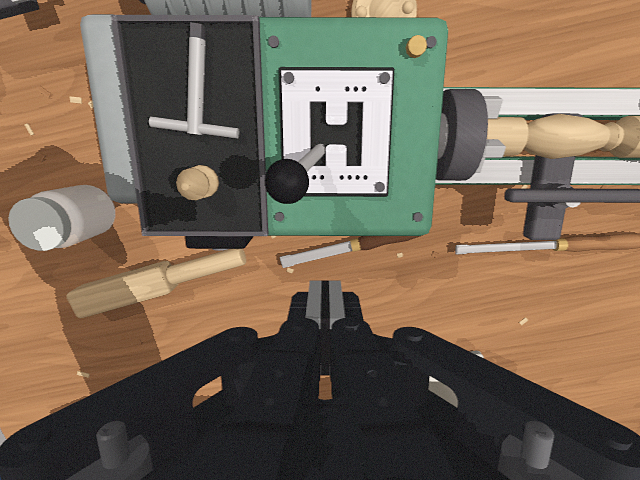

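The wrist view shows the H-gate squarely, with its centre near (337,131). The knob is at (287,181) and leans into the two-dot slot; three dots are at (355,88). Gate centre is (0.5387, 0.0838) with yaw -12.4°, which puts the knob at lathe x -38, y +41 mm. I'll lower the shut fingers on the operator's side of the knob.

```bash
cat >> h.py <<'E'
C=np.array([.5387,.0838,0]);L=R.from_euler('z',-12.42,degrees=True).as_matrix()
def lathe(p): return ((L.T@(np.asarray(p)-C))*1000).round(1)
def st():
    s=sense();print('t',round(s['t'],2),'tcp',lathe(s['tool_pos']),'yaw',np.rad2deg(s['tcp_rot'][2]).round(2),'F',(L.T@s['ft_force']).round(1))
E
python3 -m handwheel '[0,-0.015,-0.015,0,0, 0,-0.025,-0.031,0.03,0, 0,-0.025,-0.031,0.07,0, 0,-0.025,-0.031,0.11,0, 0,-0.025,-0.031,0.145,0, 0,-0.025,-0.031,0.158,0, 0,-0.025,-0.031,0.158,0, 0,-0.025,-0.031,0.158,0]'; python3 -c "
from h import *
st();print(lathe(knob(near=np.array([.5107,.1316,.2967]))))"
```

```text
t: 4.7
tool_pos: [0.4505, 0.1466, 0.2998]
tcp_rot: [-3.141, -0.002, -0.216]
ft_force: [0.0, -0.5, 0.8]
gripper_width: -0.0001
grasp_force: 0.0
t 4.7 tcp [-99.6  42.4 299.8] yaw -12.38 F [ 0.1 -0.5  0.8]
scene 124 [0.5122 0.1317 0.2958]
side 188 [0.509  0.1319 0.2959]
[-37.8  40.8 295.9]
```

```bash
python3 -m handwheel '[0,0.015,0,0,0, 0,0.025,0,0,0, 0,0.03,0,0,0, 0,0.034,0,0,0, 0,0.038,0,0,0, 0,0.042,0,0,0, 0,0.046,0,0,0, 0,0.05,0,0,0, 0,0.054,0,0,0, 0,0.058,0,0,0, 0,0.062,0,0,0, 0,0.066,0,0,0, 0,0.068,0,0,0, 0,0.068,0,0,0]'; python3 -c "
from h import *
st();print(lathe(knob(near=np.array([.545,.124,.300]))))"
```

```text
t: 6.2
tool_pos: [0.5152, 0.1327, 0.2983]
tcp_rot: [3.141, 0.002, -0.215]
ft_force: [-5.3, 1.1, 4.2]
gripper_width: -0.0
grasp_force: 2.7
t 6.2 tcp [-33.4  42.7 298.3] yaw -12.33 F [-5.4 -0.1  4.2]
scene 246 [0.5375 0.1248 0.3031]
side 18 [0.5336 0.1362 0.3061]
[-13.1  44.9 304.6]
```

```bash
python3 -m handwheel '[0,0.003,0,0,0, 0,0.003,0,0,0, 0,-0.01,0,0,0, 0,-0.03,0,0,0, 0,-0.05,0,0,0, 0,-0.06,0,0,0, 0,-0.06,0,0,0]'; python3 -c "
from h import *
st();print(lathe(knob(near=np.array([.545,.124,.300]))))"
```

```text
t: 7.0
tool_pos: [0.4562, 0.1454, 0.2984]
tcp_rot: [3.141, -0.0, -0.214]
ft_force: [-0.0, -0.3, -0.3]
gripper_width: 0.0001
grasp_force: 0.0
t 7.0 tcp [-93.9  42.5 298.4] yaw -12.28 F [ 0.  -0.3 -0.3]
scene 135 [0.5442 0.1253 0.3001]
side 180 [0.5411 0.1259 0.3005]
[ -5.1  41.7 300.3]
```

```bash
python3 -m handwheel '[0,0.03,0,0,0, 0,0.045,0,0,0, 0,0.055,0,0,0, 0,0.059,0,0,0, 0,0.062,0,0,0, 0,0.065,0,0,0, 0,0.067,0,0,0, 0,0.067,0,0,0, 0,0.05,0,0,0, 0,0.035,-0.02,0,0, 0,0.035,-0.05,0,0, 0,0.06,-0.053,0,0, 0,0.09,-0.053,0,0, 0,0.094,-0.053,0,0, 0,0.094,-0.053,0,0]'; python3 -c "
from h import *
st();print(lathe(knob(near=np.array([.547,.124,.300]))))"
```

```text
t: 8.6
tool_pos: [0.5607, 0.1768, 0.298]
tcp_rot: [3.141, 0.0, -0.216]
ft_force: [-0.4, 0.8, 0.1]
gripper_width: 0.0001
grasp_force: 0.0
t 8.6 tcp [  1.5  95.5 298. ] yaw -12.37 F [-0.6  0.7  0.1]
scene 139 [0.5479 0.1251 0.3002]
side 102 [0.5446 0.1249 0.2999]
[ -1.5  41.8 300. ]
```

```bash
python3 -m handwheel '[0,-0.002,0.01,0,0, 0,-0.002,0.016,0,0, 0,-0.002,0.022,0,0, 0,-0.002,0.028,0,0, 0,-0.002,0.034,0,0, 0,-0.002,0.04,0,0, 0,-0.002,0.046,0,0, 0,-0.002,0.052,0,0, 0,-0.002,0.058,0,0]'; python3 -c "
from h import *
st()"; python3 -m handwheel '[0,0,0.006,0,0, 0,0,0.012,0,0, 0,0,0.018,0,0, 0,0,0.024,0,0, 0,0,0.03,0,0, 0,0,0.035,0,0, 0,0,0.04,0,0, 0,0,0.042,0,0, 0,0,0.042,0,0]'; python3 -c "
from h import *
st();print(lathe(knob(near=np.array([.53,.043,.300]))))"
```

```text
t: 9.6
tool_pos: [0.5495, 0.1229, 0.3042]
tcp_rot: [-3.134, -0.01, -0.215]
ft_force: [-1.4, 9.7, 27.5]
gripper_width: -0.0001
grasp_force: 14.1
t 9.6 tcp [  2.2  40.5 304.2] yaw -12.34 F [-3.4  9.2 27.5]
t: 10.5
tool_pos: [0.5385, 0.0796, 0.3007]
tcp_rot: [-3.139, -0.005, -0.216]
ft_force: [-0.1, 1.8, 11.4]
gripper_width: 0.0
grasp_force: 4.6
t 10.5 tcp [  0.7  -4.1 300.7] yaw -12.36 F [-0.5  1.8 11.4]
scene 206 [0.533  0.0519 0.3039]
side 85 [0.5299 0.0513 0.3062]
[-1.000e-01 -3.300e+01  3.051e+02]
```

```bash
python3 -m handwheel '[0,0,-0.01,0,0, 0,0,-0.03,0,0, 0,0,-0.05,0,0, 0,0,-0.05,0,0]'; python3 -c "
from h import *
st();print(lathe(knob(near=np.array([.53,.045,.300]))))"
```

```text
t: 11.0
tool_pos: [0.548, 0.1301, 0.2982]
tcp_rot: [-3.141, 0.0, -0.214]
ft_force: [-0.4, -0.0, -0.4]
gripper_width: 0.0001
grasp_force: 0.0
t 11.0 tcp [ -0.8  47.2 298.2] yaw -12.25 F [-0.3 -0.1 -0.4]
scene 141 [0.5317 0.0498 0.3015]
side 138 [0.5291 0.051  0.3021]
[ -0.9 -34.4 301.8]
```

```bash
python3 -m handwheel '[0,0,0.02,0,0, 0,0,0.038,0,0, 0,0,0.045,0,0, 0,0,0.05,0,0, 0,0,0.055,0,0, 0,0,0.058,0,0, 0,0,0.059,0,0, 0,0,0.059,0,0]';python3 -c "
from h import *
st()"; python3 -m handwheel '[0,0,-0.01,0,0, 0,0,-0.025,0,0, 0,-0.03,-0.025,0,0, 0,-0.065,-0.025,0,0, 0,-0.08,0,0,0, 0,-0.08,0.03,0,0, 0,-0.08,0.031,0,0, 0,-0.08,0.031,0,0]'; python3 -c "
from h import *
st();print(lathe(knob(near=np.array([.53,.042,.300]))))"
```

```text
t: 11.9
tool_pos: [0.5357, 0.0717, 0.2987]
tcp_rot: [-3.14, -0.001, -0.215]
ft_force: [1.4, 5.6, 1.5]
gripper_width: 0.0002
grasp_force: 3.3
t 11.9 tcp [ -0.3 -12.4 298.7] yaw -12.32 F [0.2 5.7 1.5]
t: 12.7
tool_pos: [0.4506, 0.058, 0.2984]
tcp_rot: [-3.142, -0.0, -0.216]
ft_force: [0.4, -0.4, 0.0]
gripper_width: 0.0001
grasp_force: 0.0
t 12.7 tcp [-80.4 -44.2 298.4] yaw -12.37 F [ 0.5 -0.3  0. ]
scene 145 [0.5295 0.0416 0.2998]
side 186 [0.5269 0.0422 0.3005]
[ -1.2 -43.2 300.2]
```

```bash
python3 -m handwheel '[0,0.02,0,0,0, 0,0.04,0,0,0, 0,0.05,0,0,0, 0,0.055,0,0,0, 0,0.06,0,0,0, 0,0.065,0,0,0, 0,0.07,0,0,0, 0,0.075,0,0,0, 0,0.08,0,0,0]'; python3 -c "
from h import *
st()"; python3 -m handwheel '[0,0.005,0,0,0, 0,0.01,0,0,0, 0,0.015,0,0,0, 0,0.019,0,0,0, 0,0.022,0,0,0, 0,0.022,0,0,0]'; python3 -c "
from h import *
st();print(lathe(knob(near=np.array([.582,.03,.295]))))"
```

```text
t: 13.7
tool_pos: [0.5273, 0.0413, 0.298]
tcp_rot: [3.141, 0.003, -0.215]
ft_force: [-4.6, 1.5, 1.9]
gripper_width: -0.0004
grasp_force: 2.5
t 13.7 tcp [ -2. -44. 298.] yaw -12.31 F [-4.8  0.4  1.9]
t: 14.3
tool_pos: [0.5479, 0.0366, 0.2966]
tcp_rot: [3.141, 0.006, -0.215]
ft_force: [-4.9, 3.0, -3.1]
gripper_width: -0.0001
grasp_force: 2.6
t 14.3 tcp [ 19.1 -44.1 296.6] yaw -12.32 F [-5.5  1.8 -3.1]
scene 226 [0.5704 0.0324 0.2968]
side 31 [0.5683 0.0345 0.2959]
[ 40.7 -42.6 296.4]
```

```bash
python3 -m handwheel '[0,0.003,0,0,0, 0,0.006,0,0,0, 0,0.008,0,0,0, 0,0.009,0,0,0, 0,0.009,0,0,0]'; python3 -c "
from h import *
st()"; python3 -m handwheel '[0,0.001,0,0,0, 0,0.002,0,0,0, 0,0.002,0,0,0]'; python3 -c "
from h import *
st()"
```

```text
t: 14.9
tool_pos: [0.5563, 0.0346, 0.2964]
tcp_rot: [3.14, 0.007, -0.215]
ft_force: [-6.2, 1.0, -3.7]
gripper_width: -0.0003
grasp_force: 2.9
t 14.9 tcp [ 27.7 -44.3 296.4] yaw -12.31 F [-6.2 -0.3 -3.7]
t: 15.2
tool_pos: [0.5581, 0.0341, 0.2964]
tcp_rot: [3.14, 0.007, -0.215]
ft_force: [-5.9, 2.3, -5.0]
gripper_width: 0.0001
grasp_force: 2.9
t 15.2 tcp [ 29.7 -44.4 296.4] yaw -12.31 F [-6.3  1.  -5. ]
```

```bash
python3 -m handwheel '[0,0.001,0,0,0, 0,0.002,0,0,0, 0,0.002,0,0,0]'; python3 -c "
from h import *
st()";  python3 -m handwheel '[0,0.001,0,0,0, 0,0.0015,0,0,0, 0,0.0015,0,0,0]'; python3 -c "
from h import *
st()"
```

```text
t: 15.5
tool_pos: [0.5595, 0.0338, 0.2961]
tcp_rot: [3.14, 0.008, -0.215]
ft_force: [-7.6, 1.8, -4.2]
gripper_width: 0.0003
grasp_force: 3.8
t 15.5 tcp [ 31.1 -44.3 296.1] yaw -12.31 F [-7.8  0.1 -4.2]
t: 15.8
tool_pos: [0.5604, 0.0337, 0.2959]
tcp_rot: [3.14, 0.01, -0.215]
ft_force: [-9.6, 2.7, -4.8]
gripper_width: -0.0002
grasp_force: 4.8
t 15.8 tcp [ 31.9 -44.3 295.9] yaw -12.31 F [-9.9  0.6 -4.8]
```

```bash
python3 -m handwheel '[0,0.001,0,0,0, 0,0.0015,0,0,0, 0,0.0015,0,0,0]'; python3 -c "
from h import *
st()";  python3 -m handwheel '[0,0,0,0,0, 0,-0.02,0,0,0, 0,-0.05,0,0,0, 0,-0.08,0,0,0, 0,-0.08,0,0,0]'; python3 -c "
from h import *
st();print(lathe(knob(near=np.array([.582,.03,.295]))))"
```

```text
t: 16.1
tool_pos: [0.5613, 0.0335, 0.2957]
tcp_rot: [3.14, 0.011, -0.215]
ft_force: [-11.6, 2.8, -3.8]
gripper_width: -0.0001
grasp_force: 5.7
t 16.1 tcp [ 32.9 -44.3 295.7] yaw -12.31 F [-11.9   0.3  -3.8]
t: 16.6
tool_pos: [0.4841, 0.0503, 0.2979]
tcp_rot: [3.141, 0.003, -0.214]
ft_force: [-0.1, -0.5, -0.4]
gripper_width: 0.0002
grasp_force: 0.0
t 16.6 tcp [-46.1 -44.5 297.9] yaw -12.27 F [ 0.  -0.5 -0.4]
scene 159 [0.5861 0.0324 0.2899]
side 174 [0.5824 0.0325 0.2902]
[ 55.5 -40.4 290.1]
```

```bash
python3 -m handwheel '[0,0.03,0,0,0, 0,0.055,0,0,0, 0,0.07,0,0,0, 0,0.076,0,0,0, 0,0.079,0,0,0, 0,0.081,0,0,0, 0,0.083,0,0,0, 0,0.084,0,0,0, 0,0.084,0,0,0]'; python3 -c "
from h import *
st()";  python3 -m handwheel '[0,0,0,0,0, 0,-0.03,0,0,0, 0,-0.07,0,0,0, 0,-0.09,0,0,0, 0,-0.1,-0.04,0,0, 0,-0.1,-0.09,0,0, 0,-0.1,-0.13,0,0, 0,-0.1,-0.15,0,0, 0,-0.1,-0.15,0,0]'
python3 - <<'E'
from h import *
st();print(lathe(knob(near=np.array([.582,.03,.295]))))
s=sense();c=capture('wrist')
T=np.eye(4);T[:3,:3]=R.from_euler('xyz',s['tcp_rot']).as_matrix();T[:3,3]=s['tool_pos'];T=T@c['hand_eye'];c['camera_from_world']=np.linalg.inv(T)
P,ok=cloud(c);f=c['frame'].max(-1)
p=P[ok&(f<70)&(P[...,2]>.262)&(np.linalg.norm(P-[.584,.032,.29],axis=-1)<.035)]
print(len(p),lathe(least_squares(lambda x:np.linalg.norm(p-x,axis=1)-.0175,p.mean(0)-[0,0,.01],loss='soft_l1',f_scale=.002).x))
cv2.imwrite('pics/w2.png',c['frame'][:,:,::-1])
E
```

```text
t: 17.6
tool_pos: [0.5655, 0.033, 0.2965]
tcp_rot: [3.141, 0.012, -0.215]
ft_force: [-17.5, 7.3, 4.3]
gripper_width: -0.0001
grasp_force: 9.2
t 17.6 tcp [ 37.1 -43.9 296.5] yaw -12.33 F [-18.7   3.4   4.3]
t: 18.5
tool_pos: [0.5052, 0.2021, 0.2983]
tcp_rot: [-3.141, -0.001, -0.212]
ft_force: [-0.5, -0.3, -0.9]
gripper_width: 0.0001
grasp_force: 0.0
t 18.5 tcp [-58.2 108.3 298.3] yaw -12.17 F [-0.4 -0.4 -0.9]
scene 153 [0.5858 0.0319 0.2903]
side few 0
[ 57.2 -40.6 290.3]<stdin>:7: RuntimeWarning: Mean of empty slice.
  ret = um.true_divide(
Traceback (most recent call last):
ValueError: Initial guess is outside of provided bounds
```

I put the lift in the y column by mistake. The fingers passed about 20 mm above the finial and no contact force showed. Now I'll lift and look.

```bash
python3 -m handwheel '[0,0,0,-0.04,0, 0,0,0,-0.09,0, 0,-0.01,0.03,-0.13,0, 0,-0.02,0.07,-0.155,0, 0,-0.02,0.1,-0.155,0, 0,-0.02,0.1,-0.155,0, 0,-0.02,0.1,-0.155,0]'
python3 - <<'E'
from h import *
st();print(lathe(knob(near=np.array([.582,.03,.295]))))
s=sense();c=capture('wrist')
T=np.eye(4);T[:3,:3]=R.from_euler('xyz',s['tcp_rot']).as_matrix();T[:3,3]=s['tool_pos'];T=T@c['hand_eye'];c['camera_from_world']=np.linalg.inv(T)
cv2.imwrite('pics/w2.png',c['frame'][:,:,::-1])
P,ok=cloud(c);f=c['frame'].max(-1)
p=P[ok&(f<70)&(P[...,2]>.262)&(np.linalg.norm(P-[.584,.032,.29],axis=-1)<.035)]
print(len(p),lathe(least_squares(lambda x:np.linalg.norm(p-x,axis=1)-.0175,p.mean(0)-[0,0,.01],loss='soft_l1',f_scale=.002).x))
E
```

```text
t: 19.35
tool_pos: [0.4629, 0.1048, 0.4536]
tcp_rot: [-3.141, -0.001, -0.218]
ft_force: [-0.1, -0.1, 0.2]
gripper_width: 0.0004
grasp_force: 0.0
t 19.35 tcp [-78.6   4.2 453.6] yaw -12.51 F [-0.1 -0.1  0.2]
scene 150 [0.5859 0.0322 0.2901]
side 172 [0.5827 0.0322 0.2904]
[ 55.6 -40.6 290.2]
2064 [ 55.9 -40.7 290.6]
```

View pics/w2.png

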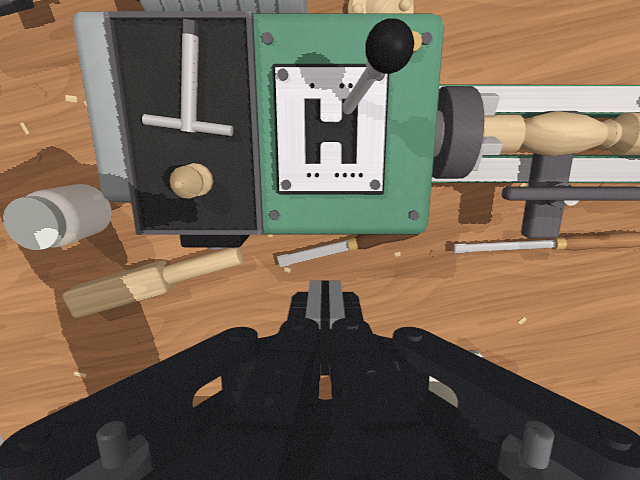

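The wrist view shows the knob at (390,46), with the shank at the far end of the right-hand three-dot slot, at about (348,108). The knob measures 55.9, -40.7 mm, which matches fully home. The chuck key, finial and gouges are where they were.

```bash
python3 -c "
from station import *
print(job_done())"
```

```text
the job is handed in; nothing more can be done
None
```

The lever is fully home in the three-dot slot (third speed), moved only by pushing with the shut fingertips; the arm is clear, the tools in view look undisturbed, and I handed the job in at about 19.5 s.

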